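Put the locating pin in its graded hole

TASK

Put the locating pin that stands on the black mat into the hole of the graded strip that fits its shank, the smallest hole it goes into, and press it fully home so that its knob sits flat on the strip, then let go. The strip has end play in its grey channel and lies a few millimetres towards one end, so feel for the hole with gentle force rather than ramming the pin down; leave the other two pins standing where they are and do not disturb the hammer, jar, spool or hex key rack.

Things in the scene. Friction and masses are not known exactly. Their poses are not given: they have to be found in the camera images.
- rack: fixed grey channel 62 x 190 mm, 24 mm tall, origin at its centre on the cart top, y along the row of holes. In it lies the graded strip: aluminium bar 46 (x) x 150 (y) mm, top 52 mm above the cart, holes 8, 12, 16, 20 mm, 34 mm apart, smallest at +y. Strip and holes lie 5 to 10 mm off centre towards +y or -y, not shown by this pose; none across x; it does not move when pushed
- hole8 (a point): nominal centre of the 8 mm hole's mouth (bored 9.5 mm, 1 mm chamfer), at the strip's top face, for a centred strip; axes as the rack's. The real hole is 5 to 10 mm from it towards +y or -y
- hole12 (a point): nominal centre of the 12 mm hole's mouth (bored 13.5 mm, 1 mm chamfer), at the strip's top face, for a centred strip; axes as the rack's. The real hole is 5 to 10 mm from it towards +y or -y. A stiff rubber plug in it stops a dropped pin with its knob 8 mm above the strip; pushing on down takes 7 to 10 N, and the plug stays where it is left, until the knob meets the strip
- hole16 (a point): nominal centre of the 16 mm hole's mouth (bored 17.5 mm, 1 mm chamfer), at the strip's top face, for a centred strip; axes as the rack's. The real hole is 5 to 10 mm from it towards +y or -y. A stiff rubber plug in it stops a dropped pin with its knob 8 mm above the strip; pushing on down takes 7 to 10 N, and the plug stays where it is left, until the knob meets the strip
- hole20 (a point): nominal centre of the 20 mm hole's mouth (bored 21.5 mm, 1 mm chamfer), at the strip's top face, for a centred strip; axes as the rack's. The real hole is 5 to 10 mm from it towards +y or -y. A stiff rubber plug in it stops a dropped pin with its knob 8 mm above the strip; pushing on down takes 7 to 10 N, and the plug stays where it is left, until the knob meets the strip
- pin12_knob (a point): middle of the knob of the loose locating pin with the 12 mm shank, standing upright, 76 mm tall: steel shank 12 mm in diameter, 36 mm long, foot chamfered 1.5 mm, below a black plastic knob 28 mm in diameter, 40 mm tall. Point on the axis, 56 mm above the foot, 20 mm above the knob's flat underside; z along the pin, up. About 55 g. Belongs in hole12
- pin16_knob (a point): middle of the knob of the loose locating pin with the 16 mm shank, standing upright, 76 mm tall: steel shank 16 mm in diameter, 36 mm long, foot chamfered 1.5 mm, below a black plastic knob 28 mm in diameter, 40 mm tall. Point on the axis, 56 mm above the foot, 20 mm above the knob's flat underside; z along the pin, up. About 85 g. Belongs in hole16
- pin20_knob (a point): middle of the knob of the loose locating pin with the 20 mm shank, standing upright, 76 mm tall: steel shank 20 mm in diameter, 36 mm long, foot chamfered 1.5 mm, below a black plastic knob 28 mm in diameter, 40 mm tall. Point on the axis, 56 mm above the foot, 20 mm above the knob's flat underside; z along the pin, up. About 120 g. Belongs in hole20
- mat: fixed black silicone mat 90 mm square, 3 mm thick; origin at the centre of its underside, on the cart top. One of the three pins stands on it, within 20 mm of its centre: that is the one to put away
- card: fixed brown card 150 x 70 mm, 3 mm thick, on which the other two pins stand 80 mm apart; origin at the centre of its underside
- hammer: loose steel hammer 240 mm long, lying beyond the rack; bystander
- jar: loose glass jar with a screw lid, 68 mm in diameter, 95 mm tall; origin under its centre; bystander
- spool: loose red spool 52 mm in diameter, 48 mm tall; origin under its centre; bystander
- hexrack: fixed grey block 50 x 120 x 30 mm with three hex keys standing in it up to 130 mm high; origin under its centre; bystander
There are look-alikes about, which are no part of the job. Leave any blue or orange look-alike of the part that bears pin16_knob alone.

How it is judged:
At the end, for the whole second after the job is handed in: The pin that stood on the mat is in the hole of its own diameter, upright within 0.08 rad, pressed home so that its knob's underside is within 3 mm of the strip's top; the mat is empty, the other two pins stand within 20 mm of where they were, and all pins are at rest and released (((z of pin12_knob in the frame of rack below 0.0752 m and x of pin12_knob in the frame of rack between -0.005 and 0.005 m and y of pin12_knob in the frame of rack between 0.004 and 0.03 m and angle between pin12_knob's own z axis and vertical below 0.08 rad and distance of each of pin16_knob, pin20_knob from where it was at the start of the episode below 0.02 m and angle between each of pin16_knob, pin20_knob's own z axis and vertical below 0.1 rad) or (z of pin16_knob in the frame of rack below 0.0752 m and x of pin16_knob in the frame of rack between -0.005 and 0.005 m and y of pin16_knob in the frame of rack between -0.03 and -0.004 m and angle between pin16_knob's own z axis and vertical below 0.08 rad and distance of each of pin12_knob, pin20_knob from where it was at the start of the episode below 0.02 m and angle between each of pin12_knob, pin20_knob's own z axis and vertical below 0.1 rad) or (z of pin20_knob in the frame of rack below 0.0752 m and x of pin20_knob in the frame of rack between -0.005 and 0.005 m and y of pin20_knob in the frame of rack between -0.064 and -0.038 m and angle between pin20_knob's own z axis and vertical below 0.08 rad and distance of each of pin12_knob, pin16_knob from where it was at the start of the episode below 0.02 m and angle between each of pin12_knob, pin16_knob's own z axis and vertical below 0.1 rad)) and horizontal distance between each of pin12_knob, pin16_knob, pin20_knob and mat above 0.06 m and linear speed of each of pin12, pin16, pin20 below 0.02 m/s); the robot touches nothing.
It fails at once if a pin is pressed against the strip or rack with more than 30 N (contact force between any of pin12, pin16, pin20 and strip above 30 N or contact force between any of pin12, pin16, pin20 and rack above 30 N).
It fails at once if the robot presses on the strip or rack itself with more than 30 N (contact force between any of the fingers, the arm and strip above 30 N or contact force between any of the fingers, the arm and rack above 30 N).
It fails at once if the hammer, jar or spool is moved by more than 30 mm, or the hex key rack is touched with more than 5 N (distance of any of hammer, jar, spool from where it was at the start of the episode above 0.03 m or contact force between any of the arm, the fingers and hexrack above 5 N).
It also fails if it takes over 58 s, if anything falls off the work surface, if the arm or the gripper's body presses on something with over 40 N, if the wrist force passes 120 N, or if a joint passes its speed limit or range.

ROBOT

A 7-joint arm with a two-finger parallel gripper is mounted at the origin on the work surface. World frame = base frame: x ahead of the robot, y to its left, z up, the work surface at z = 0. Lengths are in m, angles in rad, forces in N, time in s.
With the tool pointing down it reaches from about 0.4 to 0.85 m from the base axis. Payload 10.4 kg.
Tool frame: the origin (TCP) lies at the very end of the fingers, on their centre line; the grasp point (between the pads) lies 19 mm behind it; z points along the fingers, y is the line along which they close (so a half turn about z gives the same grasp; the last joint's range is limited). The gripper opens to 87 mm and grips with 3 to 60 N. Pads are 19 mm wide; open, the fingers measure 117 mm over their backs; the gripper's body (75 mm by 190 mm) begins 51 mm behind the grasp point.
Start: joints at [-1.264, 0.332, -0.065, 1.46, 0.022, 1.35, -0.088], TCP at [0.202, 0.591, 0.191] pointing down, gripper open.
Joint ranges: [-2.6, 2.6], [-0.5, 2.12], [-1.47, 1.34], [0.16, 2.42], [-1.27, 4.41], [0.06, 2.06], [-2.6, 2.6]. Speed limits (rad/s): [2.22, 2.22, 2.79, 2.79, 3.14, 3.14, 3.14].

INTERFACE

Orientations are given as a unit quaternion [x, y, z, w].
In Python, from bench import r gives the robot as it stands.
- The arm moves only by the shell command python3 -m crank 'ROWS' [FORCE]. ROWS is JSON, a list that holds one entry, the list of rows, each a list of 5 numbers: the shift along the tool's x, y, z in mm, then the turn about the tool's z in degrees, then the opening, from -1 (shut) to 1 (fully open). A call has 1 to 20 rows; each row is the pose to reach, as a shift and turn from the pose commanded when the call began, along the tool's axes at that moment; what a row does not reach only later rows make up. A row lasts 1/10 s, in which the tool goes at most 50 mm and 8.59 degrees, less where a joint would pass 70% of its speed; a pose out of reach is approached as far as the arm can. A call with a gripper value outside its range is refused whole. The fingers move at their own pace and stop on an object; FORCE is the grip in N (left out, the last holds). Time passes only in rows, so rows that repeat a pose let the fingers close. It gives the time, the measured TCP pose, the force, the opening and the grip force at its end, in the units of the state.
- r.read_state(): the state, without advancing time (a new reading comes with each control period).
- r.camera(name): name is "scene" or "top" or "wrist"; returns a dict with "image" (480x640x3 uint8, red, green, blue), "vfov" (degrees; the focal length in pixels is half the picture's height over the tangent of half this angle, whatever the lens; pixels are square), "cx", "cy" (the principal point, pixels), "eye" and "attitude" of the camera in the world. Camera axes: x right, y down, z forward; pixel columns grow to the right and rows downward; lengths in m; the calibration is good to about 2 mm. A picture is of the moment at which its call begins. There is no depth.
- r.close_job(): hands the job in; it is judged then, once.
The state is a dict: "time": time; "joint_positions": joint angles; "joint_vel": joint speeds; "joint_torque": joint torques, N m; "ee_pos": TCP position; "eef_rot": TCP orientation; "ft_force": force on the tool from outside, world axes, zero at the start; "torque": the same for the moment, N m; "width": finger opening in m; "grip_force": force on a finger pad.
Only numpy, scipy, OpenCV 4.12 (cv2) and the standard library are available. Lean on these libraries where they do the work, as an engineer would, in place of code of your own. Each camera call takes 0.05 s, during which the arm holds its last target. There are 200 camera calls.

## Working session

There is one attempt and no reset: what is moved stays moved. The work goes in short steps, Python scripts to look and compute and a shell command to move; the robot and the scene stay as the last step left them, time stands still between calls to the robot, and variables do not carry over. Pictures are saved under pics/ and viewed, at most 10 in all, crops included, and the job is handed in when it is done.

```bash
mkdir -p pics; ls; python3 - <<'E'
from bench import r
import cv2,json
s=r.read_state(); print({k:s[k] for k in s if k in('time','ee_pos','eef_rot','width','ft_force')})
for n in('scene','top'):
    c=r.camera(n); cv2.imwrite(f'pics/{n}0.png',c['image'][:,:,::-1]); print(n,{k:c[k] for k in c if k!='image'})
E
```

```text
pics
{'time': 0.0, 'ee_pos': array([0.20227534, 0.59091431, 0.19027269]), 'eef_rot': array([ 1.64142642e-01,  9.86436372e-01, -6.86855840e-04, -7.83874511e-05]), 'ft_force': array([ 1.05931617, -0.18036593, -0.05513357]), 'width': 0.08665621829137103}
scene {'vfov': 43.5521008166023, 'cx': 325.18468064507005, 'cy': 238.1847759240606, 'eye': array([ 1.23117625, -0.25852173,  0.92657945]), 'attitude': array([ 0.77848608,  0.53013645, -0.19420793, -0.27422263])}
top {'vfov': 48.99220173470681, 'cx': 316.2730136073725, 'cy': 240.12114133234027, 'eye': array([ 0.36625189, -0.01859529,  1.17992933]), 'attitude': array([ 0.71119716, -0.69732237,  0.0640888 , -0.06190909])}
```

View pics/scene0.png

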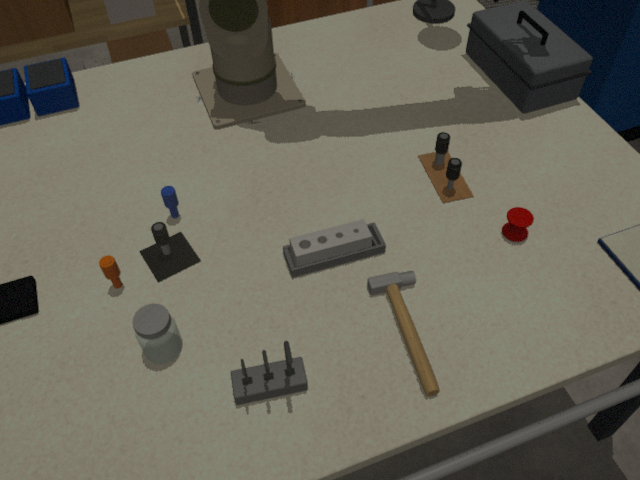

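View pics/top0.png

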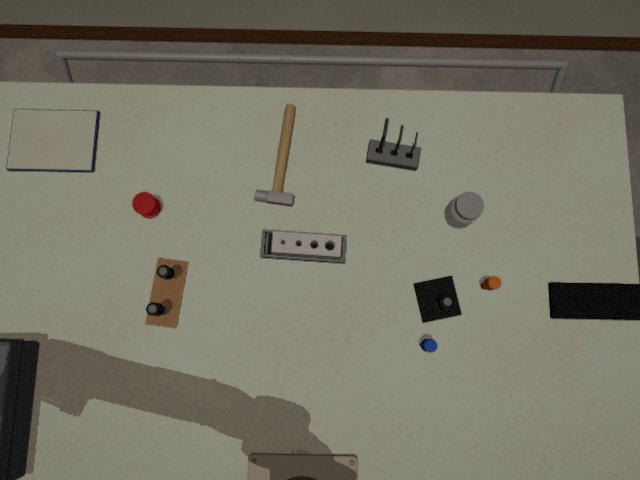

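Candidates for the target are:
- Black-knobbed pin on the mat: top (447,302), scene (160,235). This is the one I choose.
- Black pins on the card: top (165,271) and (154,309).
- Orange look-alike: top (491,283).
- Blue look-alike: top (429,345).

In the top view the strip's gap is at the left (+y) end, so the strip lies towards -y.

```bash
cat > h.py <<'E'
import numpy as np, cv2
from scipy.spatial.transform import Rotation as R
def f(c): return c['image'].shape[0]/2/np.tan(np.radians(c['vfov']/2))
def cast(c,u,v,z):
    d=R.from_quat(c['attitude']).apply([(u-c['cx'])/f(c),(v-c['cy'])/f(c),1]); e=np.array(c['eye'])
    return e+d*(z-e[2])/d[2]
def proj(c,p):
    q=R.from_quat(c['attitude']).inv().apply(np.array(p)-c['eye']); return q[:2]/q[2]*f(c)+[c['cx'],c['cy']]
def blobs(mask,amin,off=(0,0)):
    n,l,s,ce=cv2.connectedComponentsWithStats(mask.astype(np.uint8)); return [(s[i,4],s[i,2],s[i,3],ce[i]+off) for i in range(1,n) if s[i,4]>=amin]
E
python3 - <<'E'
from bench import r
from h import *
t=r.camera('top'); s=r.camera('scene')
g=t['image'].mean(2)
x0,y0,x1,y1=273,234,341,258
for b in blobs(g[y0:y1,x0:x1]<90,4,(x0,y0)): print('hole',b, cast(t,*b[3],.052).round(4))
hs=t['image'][225:268,255:352]; 
m=(g[225:268,255:352]<120).astype(np.uint8)
cn=max(cv2.findContours(m,0,2)[0],key=cv2.contourArea); rc=cv2.minAreaRect(cn); print('rack',rc)
for p in cv2.boxPoints(rc): print(cast(t,*(p+[255,225]),.024).round(4))
m=(g[270:330,405:468]<60).astype(np.uint8)
cn=max(cv2.findContours(m,0,2)[0],key=cv2.contourArea); rc=cv2.minAreaRect(cn)
bp=cv2.boxPoints(rc)+[405,270];print('mat',[cast(t,*p,.003).round(3)[:2] for p in bp])
print('knobtop',cast(t,447.5,301.5,.079).round(4), 'scene knob top', cast(s,159,226,.079).round(4),'foot',cast(s,167,253,.003).round(4))
# pixel scale at pin
p=cast(t,447.5,301.5,.02); print('mm/px scene',1000*np.linalg.norm(p-s['eye'])/f(s))
a=cv2.resize(s['image'][210:285,130:210],None,fx=5,fy=5,interpolation=2)
b=cv2.resize(t['image'][275:325,415:475],None,fx=6,fy=6,interpolation=2)
d=cv2.resize(t['image'][225:268,255:352],None,fx=4,fy=4,interpolation=2)
o=np.zeros((560,770,3),np.uint8);o[:375,:400]=a;o[:300,405:765]=b;o[380:552,:388]=d
cv2.imwrite('pics/crop1.png',o[:,:,::-1])
E
```

```text
hole (np.int32(14), np.int32(4), np.int32(4), array([282.5       , 241.71428571])) [0.5647 0.0532 0.052 ]
hole (np.int32(28), np.int32(6), np.int32(6), array([298.21428571, 243.14285714])) [0.5622 0.019  0.052 ]
hole (np.int32(50), np.int32(8), np.int32(8), array([313.74, 244.16])) [ 0.5607 -0.0148  0.052 ]
hole (np.int32(75), np.int32(10), np.int32(10), array([329.37333333, 245.17333333])) [ 0.5591 -0.0488  0.052 ]
hole (np.int32(220), np.int32(68), np.int32(6), array([298.59090909, 255.48636364])) [0.5351 0.0175 0.052 ]
rack ((48.21026611328125, 21.21398162841797), (86.05714416503906, 29.858476638793945), 4.316027641296387)
[0.5323 0.1055 0.024 ]
[0.5996 0.1031 0.024 ]
[ 0.5887 -0.0891  0.024 ]
[ 0.5216 -0.0847  0.024 ]
mat [array([ 0.485, -0.239]), array([ 0.506, -0.326]), array([ 0.419, -0.343]), array([ 0.398, -0.257])]
knobtop [ 0.4405 -0.2958  0.079 ] scene knob top [ 0.4397 -0.2931  0.079 ] foot [ 0.4436 -0.2954  0.003 ]
mm/px scene 1.9999081788108273
```

View pics/crop1.png

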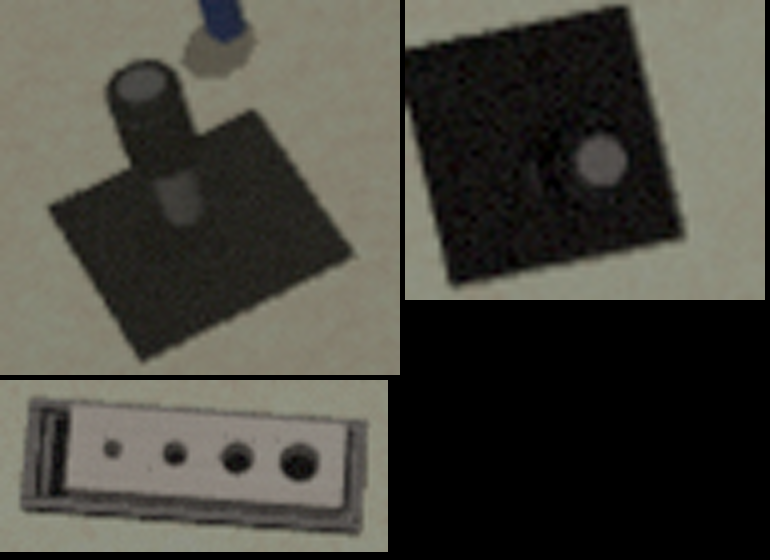

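The crop shows one black-knobbed pin on the mat. Its shank is about 40 px wide against about 70 px for the 28 mm knob, so it looks like pin16, whose hole is the third one at top (313.7,244.2). I'll confirm the shank with the wrist camera up close. Next I work out the approach.

```bash
cat >> h.py <<'E'
def shift(r,*ps):
    s=r.read_state(); Rt=R.from_quat(s['eef_rot'])
    for p in ps: print('to',p,'->',(1000*Rt.inv().apply(np.array(p)-s['ee_pos'])).round(1))
E
python3 - <<'E'
from bench import r
from h import *
shift(r,(.5,.2,.2),(.37,-.295,.2),(.44,-.295,.2))
s=r.camera('scene');g=s['image'].mean(2).round().astype(int)
# axis direction in the image, cross-section widths along pin
a=proj(s,[.4405,-.295,.079]);b=proj(s,[.4405,-.295,.003]);print(a,b)
n=np.array([-(b-a)[1],(b-a)[0]])/np.linalg.norm(b-a)
for h in(.07,.055,.045,.03,.022,.015):
    c=proj(s,[.4405,-.295,h]);q=[c+n*k for k in np.arange(-12,12.1,1)]
    v=cv2.remap(s['image'].mean(2).astype(np.float32),np.float32([[i[0] for i in q]]),np.float32([[i[1] for i in q]]),1)[0]
    print(h,v.round().astype(int), 1000*np.linalg.norm(np.array([.44,-.295,h])-s['eye'])/f(s))
E
```

```text
to (0.5, 0.2, 0.2) -> [-408.3 -273.6   -9.2]
to (0.37, -0.295, 0.2) -> [-445.6 -784.    -8.8]
to (0.44, -0.295, 0.2) -> [-511.8 -761.4   -8.8]
[158.06525803 226.61259337] [166.87847355 251.76476417]
0.07 [120 125 125 125 114  70  34  32  31  31  37  48  46  43  43  37  35  32
  32  42  85 120 126 126 127] 1.9418833264620656
0.055 [126 126 126 126 114  78  40  29  30  29  31  29  30  34  32  32  28  29
  30  42  87 119 126 126 127] 1.9602889530177432
0.045 [ 92  94 107 108 104  73  37  28  27  30  29  26  25  26  27  26  29  27
  25  44  92 121 127 127 127] 1.972639532797678
0.03 [32 33 32 31 31 33 32 31 29 28 26 23 27 29 30 27 31 25 28 32 33 33 33 33
 30] 1.9912826624371402
0.022 [36 36 35 34 34 32 34 33 40 49 52 54 56 58 57 57 57 39 29 33 32 32 33 32
 33] 2.001282021615613
0.015 [35 31 34 36 34 31 33 35 40 49 54 58 61 62 60 59 52 39 34 31 34 34 36 35
 30] 2.010063021616472
```

```bash
python3 -m crank '[[[-50,-30,-5,0,1],[-100,-60,-9,0,1],[-150,-100,-9,0,1],[-200,-135,-9,0,1],[-250,-170,-9,0,1],[-300,-205,-9,0,1],[-350,-240,-9,0,1],[-400,-274,-9,0,1],[-408,-274,-9,0,1],[-408,-274,-9,0,1],[-420,-320,-9,0,1],[-430,-370,-9,0,1],[-440,-420,-9,0,1],[-450,-470,-9,0,1],[-460,-520,-9,0,1],[-475,-570,-9,0,1],[-485,-620,-9,0,1],[-495,-670,-9,0,1],[-505,-720,-9,0,1],[-512,-761,-9,0,1]]]'
python3 - <<'E'
from bench import r
from h import *
shift(r,(.44,-.295,.2)); print(r.read_state()['joint_positions'])
c=r.camera('wrist');cv2.imwrite('pics/w1.png',c['image'][:,:,::-1])
print(c['eye'],proj(c,[.4405,-.295,.079]),proj(c,[.4405,-.295,.003]))
E
```

```text
time: 2.25
ee_pos: [0.44, -0.2956, 0.2004]
eef_rot: [0.164, 0.986, 0.0, 0.001]
ft_force: [1.1, -0.5, 0.7]
width: 0.087
grip_force: 0.0
to (0.44, -0.295, 0.2) -> [0.2 0.5 0.4]
[-0.19351317  0.12366935  0.76726676  1.73336723 -0.08928295  1.31903499
  1.83375817]
[ 0.36201363 -0.2694078   0.39290674] [322.96907333 222.52364486] [322.72919546 205.21204959]
```

View pics/w1.png

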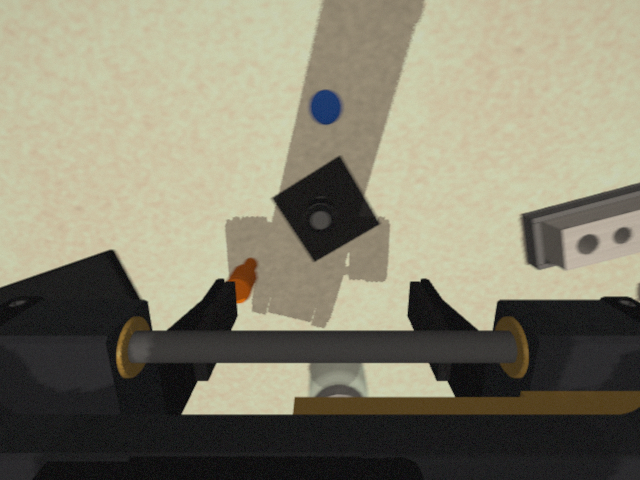

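The wrist view shows the target knob at (320,218) on the mat, predicted at (323,222). Orange is at (245,280) and blue at (326,107), both clear of it. I refine the pin position next.

```bash
python3 - <<'E'
from bench import r
from h import *
c=r.camera('wrist');t=r.camera('top')
im=c['image'][205:232,306:336].mean(2); print(im[13].round().astype(int))
for b in blobs(im>52,40,(306,205)): print(b,cast(c,*b[3],.079).round(4))
im=t['image'][285:320,430:465].mean(2)
for b in blobs(im>55,15,(430,285)): print(b,cast(t,*b[3],.079).round(4))
print(cast(t,491,283,.076),cast(t,429,345,.076))
shift(r,(.4405,-.2955,.048))
E
```

```text
[22 28 25 33 30 31 25 23 24 22 30 30 28 24 26 26 24 46 66 73 73 72 70 71
 72 75 72 73 72 74]
(np.int32(187), np.int32(13), np.int32(18), array([330.0855615 , 219.46524064])) [ 0.4367 -0.2968  0.079 ]
(np.int32(51), np.int32(7), np.int32(9), array([461.47058824, 288.76470588])) [ 0.4676 -0.3257  0.079 ]
(np.int32(15), np.int32(7), np.int32(4), array([461.06666667, 298.6       ])) [ 0.447  -0.3243  0.079 ]
(np.int32(129), np.int32(26), np.int32(16), array([457.43410853, 314.5503876 ])) [ 0.4139 -0.3158  0.079 ]
[ 0.48118206 -0.38908516  0.076     ] [ 0.35076149 -0.25624319  0.076     ]
to (0.4405, -0.2955, 0.048) -> [ -1.1   2.4 152. ]
```

```bash
python3 - <<'E'
from bench import r
from h import *
for _ in range(6): c=r.camera('wrist')
im=c['image'][195:245,290:350].mean(2)
for b in blobs(im>52,40,(290,195)): print(b,cast(c,*b[3],.079).round(4))
print(r.read_state()['ee_pos'],r.read_state()['joint_vel'].round(3))
shift(r,(.4405,-.2955,.048))
E
```

```text
(np.int32(267), np.int32(19), np.int32(18), array([318.19101124, 219.68913858])) [ 0.4375 -0.2949  0.079 ]
(np.int32(100), np.int32(11), np.int32(16), array([293.42, 238.81])) [ 0.4473 -0.3225  0.079 ]
[ 0.44106622 -0.29243307  0.19999547] [ 0.001  0.     0.007 -0.    -0.    -0.     0.003]
to (0.4405, -0.2955, 0.048) -> [ -0.4  -3.2 152. ]
```

```bash
python3 -m crank '[[[1.5,-3,40,0,1],[1.5,-3,80,0,1],[1.5,-3,110,0,1],[1.5,-3,130,0,1],[1.5,-3,145,0,1],[1.5,-3,152,0,1],[1.5,-3,152,0,1],[1.5,-3,152,0,1]]]'
python3 -m crank '[[[0,0,0,0,-0.5],[0,0,0,0,-0.8],[0,0,0,0,-1],[0,0,0,0,-1],[0,0,0,0,-1],[0,0,0,0,-1],[0,0,0,0,-1],[0,0,0,0,-1]]]' 25
python3 -m crank '[[[0,0,0,0,-1],[0,0,0,0,-1],[0,0,0,0,-1],[0,0,0,0,-1]]]'
```

```text
time: 3.5
ee_pos: [0.4387, -0.2963, 0.0489]
eef_rot: [0.164, 0.986, -0.0, 0.001]
ft_force: [-0.1, 0.8, 0.5]
width: 0.0869
grip_force: 0.0
time: 4.3
ee_pos: [0.4381, -0.2961, 0.048]
eef_rot: [0.164, 0.986, 0.0, -0.0]
ft_force: [-0.5, -0.0, 0.5]
width: 0.0306
grip_force: 0.0
time: 4.7
ee_pos: [0.4391, -0.2965, 0.0489]
eef_rot: [0.164, 0.986, -0.0, 0.001]
ft_force: [0.0, 0.4, 8.7]
width: 0.0028
grip_force: 4.2
```

```bash
python3 - <<'E'
from bench import r
from h import *
c=r.camera('wrist');s=r.camera('scene');print(r.read_state()['width'],r.read_state()['ft_force'])
o=np.zeros((480,800,3),np.uint8);o[:360,:480]=cv2.resize(c['image'],(480,360));o[:360,480:800]=cv2.resize(s['image'][160:340,80:240],(320,360))
cv2.imwrite('pics/g1.png',o[:,:,::-1])
E
```

```text
0.0011816966337020486 [-1.03925403  1.34427878  8.8049953 ]
```

View pics/g1.png

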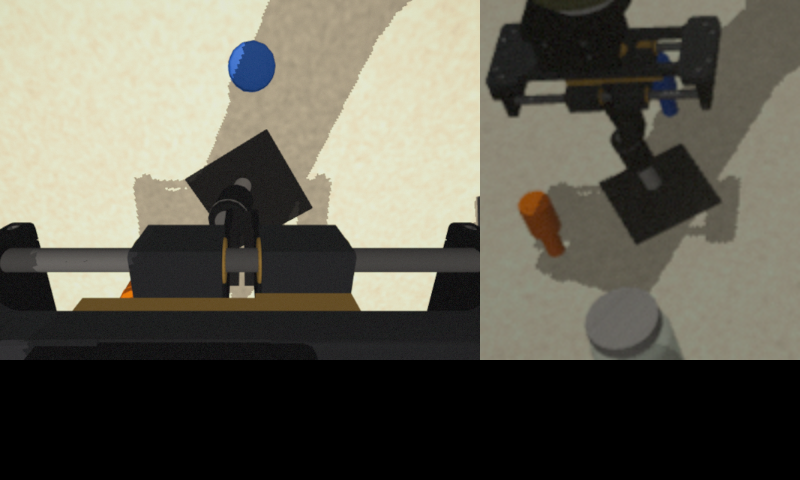

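The fingers closed almost fully (about 1 mm) with the knob squeezed ahead of the pads at about (232,200) in the left half. The pin looks leaning, so I zoom in before opening.

```bash
python3 - <<'E'
from bench import r
from h import *
c=r.camera('wrist');s=r.camera('scene');st=r.read_state();print(st['ee_pos'],st['width'],st['ft_force'],st['torque'],st['eef_rot'])
print(proj(c,st['ee_pos']),proj(s,st['ee_pos']))
Rt=R.from_quat(st['eef_rot']); print('eye in tool',Rt.inv().apply(c['eye']-st['ee_pos']))
o=np.zeros((450,800,3),np.uint8);o[:,:400]=cv2.resize(np.clip(c['image'][150:330,250:410]*1.6,0,255).astype(np.uint8),(400,450),interpolation=2);o[:,400:]=cv2.resize(np.clip(s['image'][205:275,130:192]*2.,0,255).astype(np.uint8),(400,450),interpolation=2)
cv2.imwrite('pics/g2.png',o[:,:,::-1])
E
```

```text
[ 0.43914422 -0.29662318  0.04903709] 0.00036532830811098914 [0.39851861 1.09682854 8.29707733] [ 0.07910581 -0.03450245 -0.03391201] [ 1.64084947e-01  9.86445561e-01 -1.58593753e-04  1.12269602e-03]
[322.44241112 274.78695624] [160.65682137 236.57174389]
eye in tool [ 0.08208234 -0.00032944 -0.19259881]
```

View pics/g2.png

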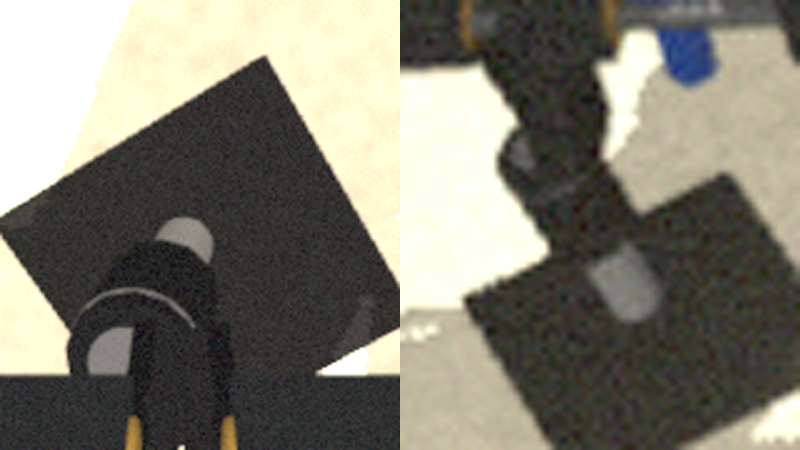

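```bash
python3 - <<'E'
from bench import r
from h import *
c=r.camera('wrist');s=r.camera('scene');st=r.read_state();Rt=R.from_quat(st['eef_rot'])
def tri(a,b):
    e1,e2=c['eye'],s['eye'];d1=cast(c,*a,0)-e1;d2=cast(s,*b,0)-e2
    k=np.linalg.lstsq(np.c_[d1,-d2],e2-e1,rcond=None)[0];p=e1+k[0]*d1;q=e2+k[1]*d2;return (p+q)/2,np.linalg.norm(p-q)
for n,a,b in(('top',(303.6,290),(152.9,230.7)),('foot',(324,243),(165.5,252))):
    p,e=tri(a,b);print(n,p.round(4),round(e,4),'tool',(1000*Rt.inv().apply(p-st['ee_pos'])).round(1))
print('foot plane',cast(c,324,243,.005),cast(s,165.5,252,.005),'f',f(c))
print('upright top',proj(c,[.439,-.295,.079]),'foot',proj(c,[.439,-.295,.003]),proj(s,[.439,-.295,.079]))
E
```

```text
top [ 0.4366 -0.3065  0.0679] 0.0 tool [ -0.8 -10.1 -18.9]
foot [ 0.4366 -0.2962 -0.0013] 0.0033 tool [ 2.7 -0.4 50.4]
foot plane [ 0.43463363 -0.29389192  0.005     ] [ 0.44178884 -0.29755113  0.005     ] f 355.01206868716986
upright top [325.5677324  296.92165933] foot [324.48874366 248.13530449] [157.90607282 226.04232578]
```

```bash
python3 -m crank '[[[0,0,-2,0,-1],[0,0,-4,0,-1],[0,0,-6,0,-1],[0,0,-8,0,-1],[0,0,-8,0,-1]]]'
python3 - <<'E'
from bench import r
from h import *
c=r.camera('wrist');s=r.camera('scene');st=r.read_state();print(st['ee_pos'],st['width'],st['ft_force'],st['torque'],st['grip_force'])
print(proj(c,st['ee_pos']))
o=np.zeros((450,800,3),np.uint8);o[:,:400]=cv2.resize(np.clip(c['image'][150:330,250:410]*2.5,0,255).astype(np.uint8),(400,450),interpolation=2);o[:,400:]=cv2.resize(np.clip(s['image'][205:275,130:192]*3.,0,255).astype(np.uint8),(400,450),interpolation=2)
cv2.imwrite('pics/g3.png',o[:,:,::-1])
E
```

```text
time: 5.5
ee_pos: [0.4382, -0.2961, 0.0562]
eef_rot: [0.164, 0.986, 0.0, 0.0]
ft_force: [0.6, 0.9, -1.2]
width: 0.0003
grip_force: 0.0
[ 0.43805387 -0.29606921  0.05597786] 0.00038298879112701504 [-0.0196955  -0.20524105 -0.49257198] [-0.0157795   0.0148808  -0.02568773] 0.0
[322.58033745 274.36807562]
```

View pics/g3.png

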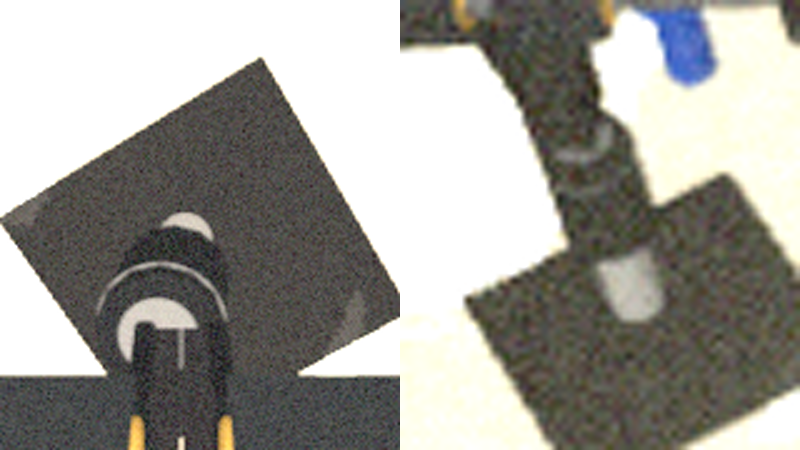

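The picture shows the pin upright again, with the closed fingertips hovering over its knob top at crop (160,330), full (314,282). So the knob top is lower than I assumed. I check actual heights by triangulation.

```bash
python3 - <<'E'
from bench import r
from h import *
C=[cv2.imread(f'pics/{n}0.png') for n in('scene','top')]
s=r.camera('scene');t=r.camera('top');w=r.camera('wrist')
def tri(*cp):
    A=np.zeros((3,3));B=np.zeros(3)
    for c,p in cp:
        d=cast(c,*p,0)-c['eye'];d/=np.linalg.norm(d);M=np.eye(3)-np.outer(d,d);A+=M;B+=M@c['eye']
    return np.linalg.solve(A,B)
def corners(img,x0,y0,x1,y1):
    m=(img[y0:y1,x0:x1].mean(2)<62).astype(np.uint8);cn=max(cv2.findContours(m,0,2)[0],key=cv2.contourArea)
    return cn[:,0,:]+[x0,y0]
def ext(p): return dict(L=p[p[:,0].argmin()],Rr=p[p[:,0].argmax()],T=p[p[:,1].argmin()],B=p[p[:,1].argmax()])
a=cv2.boxPoints(cv2.minAreaRect(corners(C[1],405,270,468,330)));print('top mat',a.round(1))
# scene mat corners by eye from crop1: offset(130,210)/5
sc={'L':(140,251.6),'R':(200.4,260.8),'T':(181,232),'B':(158.6,282)}
sc={'L':(140,251.6),'R':(200.4,260.8),'T':(181,232),'B':(158.6,282)}
for k,p in sc.items():
    q=cast(s,*p,.003); u=proj(t,q); j=np.argmin(np.linalg.norm(a-u,axis=1)); print(k,u.round(1),a[j].round(1),tri((s,p),(t,a[j])).round(4))
print('knob top scene/top', tri((s,(158,226.5)),(t,(447.5,301.5))))
# TCP vs pictures now
e=r.read_state()['ee_pos'];print('tcp',e,proj(s,e),proj(t,e))
x,y=proj(s,e).astype(int)
cv2.imwrite('pics/unused.png',t['image'])
E
```

```text
top mat [[413.  283.2]
 [451.9 274.6]
 [460.7 314. ]
 [421.8 322.6]]
L [460.9 313.1] [460.7 314. ] [ 0.4187 -0.3441  0.0009]
R [413.2 282.4] [413.  283.2] [ 0.4851 -0.2391  0.001 ]
T [422.3 321.3] [421.8 322.6] [ 0.3981 -0.2579 -0.0004]
B [451.  274.4] [451.9 274.6] [ 0.5062 -0.3254  0.0031]
knob top scene/top [ 0.4404869  -0.29536299  0.0794766 ]
tcp [ 0.43798775 -0.29608629  0.05589509] [160.00528517 233.74926036] [444.93420327 303.35225919]
```

Triangulation puts the knob top at z = 0.0795, as it should be. The fingertips cover it in both views while the reported TCP is at 0.056, so the real finger ends sit about 25-30 mm above the reported TCP. I rise, open and re-measure the pin and the fingertips.

```bash
python3 -m crank '[[[0,0,-30,0,-1],[0,0,-60,0,-0.2],[0,0,-80,0,0.6],[0,0,-80,0,1],[0,0,-80,0,1],[0,0,-80,0,1],[0,0,-80,0,1],[0,0,-80,0,1]]]'
python3 - <<'E'
from bench import r
from h import *
for _ in range(3): c=r.camera('wrist')
st=r.read_state();Rt=R.from_quat(st['eef_rot'])
im=c['image'][170:270,270:370].mean(2)
for b in blobs(im>50,60,(270,170)):
    if b[1]<45: p=cast(c,*b[3],.079);print(b,p.round(4),'tool',(1000*Rt.inv().apply(p-st['ee_pos'])).round(1))
print(st['ee_pos'],'tcp px',proj(c,st['ee_pos']))
# predicted finger pad tips for offsets dz
for dz in(0,.03): print(dz,[proj(c,st['ee_pos']+Rt.apply([x,y,-dz])).round(0) for x in(-.0095,.0095) for y in(-.0435,.0435)])
o=np.clip(c['image'].astype(float)*1.6,0,255).astype(np.uint8)
cv2.imwrite('pics/w2.png',o[:,:,::-1])
E
```

```text
time: 6.55
ee_pos: [0.4377, -0.296, 0.1353]
eef_rot: [0.164, 0.986, 0.0, -0.001]
ft_force: [-0.3, -0.9, -0.5]
width: 0.0482
grip_force: 0.0
(np.int32(304), np.int32(19), np.int32(31), array([363.20394737, 180.24013158])) [ 0.4023 -0.2537  0.079 ] tool [47.4 28.6 56.7]
(np.int32(885), np.int32(34), np.int32(50), array([281.08022599, 252.51186441])) [ 0.4338 -0.3271  0.079 ] tool [ -6.2 -30.7  56.7]
(np.int32(410), np.int32(23), np.int32(23), array([324.7902439 , 243.97804878])) [ 0.438  -0.2942  0.079 ] tool [ 0.5  1.8 56.7]
(np.int32(179), np.int32(24), np.int32(14), array([361.09497207, 264.75977654])) [ 0.4624 -0.2737  0.079 ] tool [-16.   29.2  56.7]
[ 0.437914   -0.29609725  0.13571047] tcp px [322.47050922 274.87243358]
0 [array([249., 290.]), array([396., 290.]), array([247., 260.]), array([398., 260.])]
0.03 [array([238., 315.]), array([407., 315.]), array([235., 281.]), array([410., 281.])]
```

View pics/w2.png

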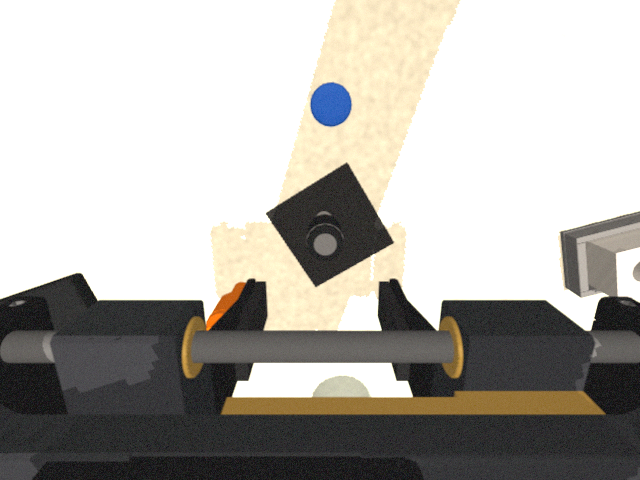

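With a 30 mm offset the front fingertip corners are predicted at (235,281) and (410,281), which matches the first wrist picture, where the fingers were fully open. The pin stands upright on the mat at tool offset (0.5, 1.8) mm. I grasp with the reported TCP at z of about 0.020.

```bash
python3 -m crank '[[[0.5,2,0,0,1],[0.5,2,0,0,1],[0.5,2,0,0,1],[0.5,2,30,0,1],[0.5,2,60,0,1],[0.5,2,85,0,1],[0.5,2,105,0,1],[0.5,2,115,0,1],[0.5,2,115,0,1],[0.5,2,115,0,1]]]'
python3 -m crank '[[[0,0,0,0,-1],[0,0,0,0,-1],[0,0,0,0,-1],[0,0,0,0,-1],[0,0,0,0,-1],[0,0,0,0,-1],[0,0,0,0,-1],[0,0,0,0,-1],[0,0,0,0,-1],[0,0,0,0,-1],[0,0,0,0,-1],[0,0,0,0,-1]]]' 30
```

```text
time: 7.7
ee_pos: [0.4386, -0.2944, 0.0218]
eef_rot: [0.164, 0.986, -0.0, 0.0]
ft_force: [1.0, 0.2, 0.8]
width: 0.0872
grip_force: 0.0
time: 8.9
ee_pos: [0.4383, -0.294, 0.021]
eef_rot: [0.164, 0.986, 0.0, 0.0]
ft_force: [0.1, 0.2, 0.1]
width: 0.027
grip_force: 30.0
```

```bash
python3 -m crank '[[[0,0,-20,0,-1],[0,0,-50,0,-1],[0,0,-80,0,-1],[-2,25,-95,0,-1],[-5,60,-95,0,-1],[-8,100,-95,0,-1],[-12,140,-95,0,-1],[-15,180,-95,0,-1],[-18,220,-95,0,-1],[-21,255,-95,0,-1],[-24,285,-95,0,-1],[-25,304,-95,0,-1],[-25,304,-95,0,-1],[-25,304,-95,0,-1],[-25,304,-95,0,-1],[-25,304,-95,0,-1]]]'
python3 - <<'E'
from bench import r
from h import *
for _ in range(3): c=r.camera('wrist')
s=r.camera('scene');t=r.camera('top');st=r.read_state();Rt=R.from_quat(st['eef_rot'])
print(st['ee_pos'],st['width'],st['ft_force']);e=st['ee_pos']
print('expected foot px wrist',proj(c,e+[0,0,-.018]),'hole16',proj(c,[.5607,-.0148,.052]),'hole20',proj(c,[.5591,-.0488,.052]),'scene foot',proj(s,e+[0,0,-.018]),'h16',proj(s,[.5607,-.0148,.052]))
o=np.zeros((480,800,3),np.uint8);o[:,:480]=cv2.resize(c['image'][140:340,220:420],(480,480),interpolation=2)
o[:400,480:]=cv2.resize(s['image'][180:280,290:370],(320,400),interpolation=2)
cv2.imwrite('pics/a1.png',np.clip(o*1.4,0,255).astype(np.uint8)[:,:,::-1])
E
```

```text
time: 10.5
ee_pos: [0.56, -0.0161, 0.1161]
eef_rot: [0.165, 0.986, -0.0, 0.0]
ft_force: [0.4, -0.4, -0.2]
width: 0.0272
grip_force: 30.0
[ 0.56030331 -0.01482622  0.11608675] 0.027052384253008786 [ 0.41846617 -0.57710619 -1.02093236]
expected foot px wrist [323.44023645 263.38139508] hole16 [323.37059238 241.77459326] hole20 [280.79038094 253.63106859] scene foot [321.64560377 222.78327186] h16 [322.13150916 238.940486  ]
```

View pics/a1.png

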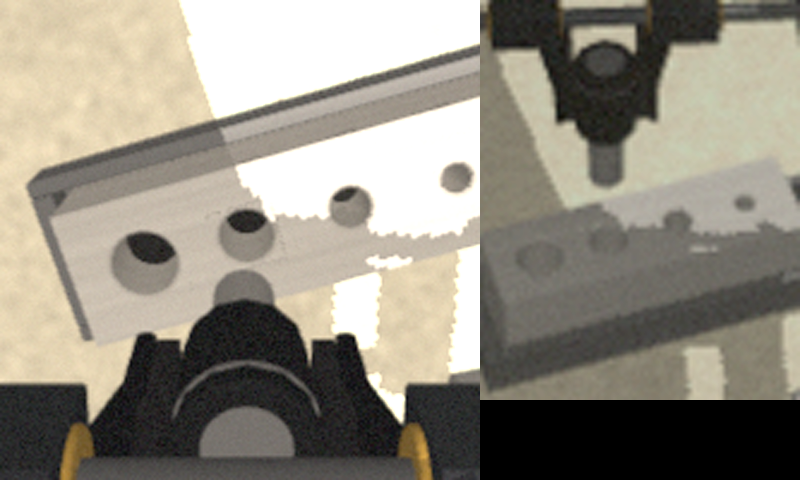

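The pin hangs upright in the grip, foot edge at crop (244,270), full (321.7,252.5). The mouth of hole16 is at crop (247,235), full (322.9,237.9). Next is the relative offset within this same view.

```bash
python3 - <<'E'
from bench import r
from h import *
c=r.camera('wrist');s=r.camera('scene');st=r.read_state();Rt=R.from_quat(st['eef_rot']);e=st['ee_pos']
T=lambda p:(1000*Rt.inv().apply(p-e)).round(1)
for n,a in(('20',(280.8,249.2)),('16',(322.9,237.9)),('12',(366,226.3)),('8',(410.4,214.2))): p=cast(c,*a,.052);print(n,p.round(4),T(p))
for x in(.0065,.008,.010,.012): print('foot edge',x,proj(c,e+Rt.apply([x,0,.0185])),proj(c,e+Rt.apply([x,0,.0165])))
print('knob top disc centre', T(cast(c,220+247/2.4,140+450/2.4,e[2]+.058)))
print('scene holes',[cast(s,290+u/4,180+v/4,.052).round(4) for u,v in((540,259),(608,239),(678,219),(745,203))] if 0 else [cast(s,290+(u-480)/4,180+v/4,.052).round(4) for u,v in((540,259),(608,239),(678,219),(745,203))])
print('scene foot c',proj(s,e-[0,0,.018]),'seen bottom', 290+(605-480)/4,180+187/4)
E
```

```text
20 [ 0.5559 -0.0469  0.052 ] [ -6.2 -31.9  64.1]
16 [ 0.5578 -0.0135  0.052 ] [ 2.8  0.2 64.1]
12 [0.5596 0.02   0.052 ] [11.9 32.5 64.1]
8 [0.5614 0.0538 0.052 ] [21.1 65.1 64.1]
foot edge 0.0065 [322.73378292 253.57165216] [322.74165499 254.64898182]
foot edge 0.008 [322.73400675 251.32761557] [322.74189658 252.38778675]
foot edge 0.01 [322.73430657 248.32160327] [322.74222022 249.35866822]
foot edge 0.012 [322.73460799 245.29951534] [322.7425456  246.31321022]
knob top disc centre [  0.1  -0.1 -58. ]
scene holes [array([ 0.5619, -0.0495,  0.052 ]), array([ 0.5624, -0.0157,  0.052 ]), array([0.5634, 0.0193, 0.052 ]), array([0.566 , 0.0526, 0.052 ])]
scene foot c [321.73056332 222.7740176 ] seen bottom 321.25 226.75
```

```bash
python3 -m crank '[[[1.5,0,0,0,-1],[2.7,0.3,5,0,-1],[2.7,0.3,15,0,-1],[2.7,0.3,25,0,-1],[2.7,0.3,33,0,-1],[2.7,0.3,37,0,-1],[2.7,0.3,37,0,-1],[2.7,0.3,37,0,-1],[2.7,0.3,37,0,-1]]]'
python3 - <<'E'
from bench import r
from h import *
for _ in range(2): c=r.camera('wrist')
s=r.camera('scene');st=r.read_state();Rt=R.from_quat(st['eef_rot']);e=st['ee_pos'];print(e,st['ft_force'])
for p in [(.5578,-.0135,.052)]: print('hole px',proj(c,p),(1000*Rt.inv().apply(np.array(p)-e)).round(1))
for x in(.0065,.008): print('foot edge px',proj(c,e+Rt.apply([x,0,.0185])))
o=np.zeros((480,800,3),np.uint8);o[:,:480]=cv2.resize(c['image'][180:300,260:380],(480,480),interpolation=2)
o[:400,480:]=cv2.resize(s['image'][200:260,298:346],(320,400),interpolation=2)
cv2.imwrite('pics/a2.png',np.clip(o*1.6,0,255).astype(np.uint8)[:,:,::-1])
E
```

```text
time: 11.75
ee_pos: [0.5582, -0.0134, 0.0794]
eef_rot: [0.164, 0.986, 0.0, 0.0]
ft_force: [0.4, 0.3, -0.1]
width: 0.0272
grip_force: 30.0
[ 0.55809494 -0.01334593  0.07930253] [ 0.45931867  0.38058922 -1.56886197]
hole px [322.03193439 257.8445851 ] [ 0.2 -0.3 27.3]
foot edge px [322.43561245 253.3999183 ]
foot edge px [322.43577019 251.15627368]
```

View pics/a2.png

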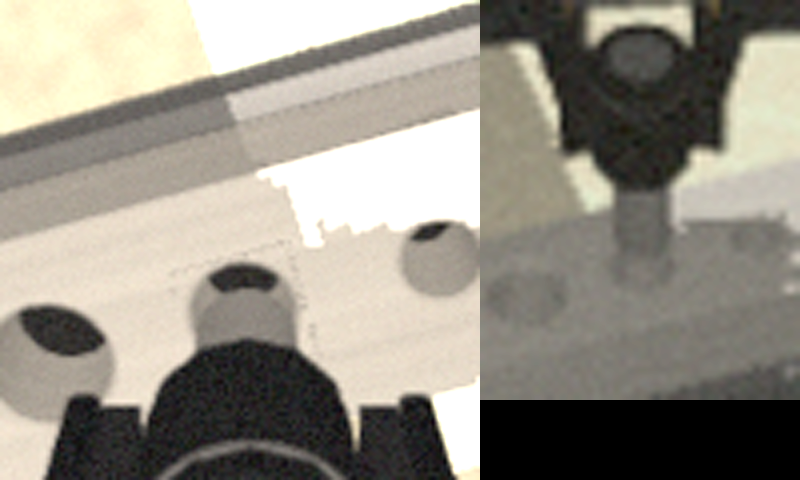

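The view shows the foot (edge full (321.5,252.5)) centred over hole16 (centre column about 321). Now a gentle descent.

```bash
python3 -m crank '[[[0.2,0,2,0,-1],[0.2,-0.2,4,0,-1],[0.2,-0.2,6,0,-1],[0.2,-0.2,8,0,-1],[0.2,-0.2,9,0,-1],[0.2,-0.2,10,0,-1],[0.2,-0.2,11,0,-1],[0.2,-0.2,11,0,-1]]]'
python3 -m crank '[[[0,0,1,0,-1],[0,0,2,0,-1],[0,0,2,0,-1]]]'
```

```text
time: 12.7
ee_pos: [0.5577, -0.0136, 0.0679]
eef_rot: [0.164, 0.986, 0.0, 0.0]
ft_force: [0.0, 0.3, -1.3]
width: 0.0273
grip_force: 30.0
time: 13.0
ee_pos: [0.5577, -0.0135, 0.0659]
eef_rot: [0.164, 0.986, 0.0, 0.0]
ft_force: [0.8, -0.5, -1.2]
width: 0.0272
grip_force: 30.0
```

The foot is about 4 mm below the strip top with no contact force, so it is in the mouth. I continue down.

```bash
python3 -m crank '[[[0,0,2,0,-1],[0,0,4,0,-1],[0,0,6,0,-1],[0,0,8,0,-1],[0,0,8,0,-1]]]'
python3 -m crank '[[[0,0,2,0,-1],[0,0,4,0,-1],[0,0,6,0,-1],[0,0,8,0,-1],[0,0,10,0,-1],[0,0,12,0,-1],[0,0,12,0,-1]]]'
python3 -m crank '[[[0,0,1,0,-1],[0,0,2,0,-1],[0,0,3,0,-1],[0,0,4,0,-1],[0,0,4,0,-1]]]' 45
```

```text
time: 13.5
ee_pos: [0.5575, -0.0135, 0.0577]
eef_rot: [0.164, 0.986, -0.0, -0.0]
ft_force: [1.1, -0.8, -1.7]
width: 0.0272
grip_force: 30.0
time: 14.2
ee_pos: [0.5576, -0.0136, 0.0457]
eef_rot: [0.164, 0.986, -0.0, -0.0]
ft_force: [0.5, -1.1, -1.5]
width: 0.0272
grip_force: 30.0
time: 14.7
ee_pos: [0.5577, -0.0136, 0.042]
eef_rot: [0.164, 0.986, 0.0, 0.0]
ft_force: [1.3, -1.8, -1.6]
width: 0.0271
grip_force: 45.0
```

```bash
python3 -m crank '[[[0,0,1,0,-1],[0,0,2,0,-1],[0,0,3,0,-1],[0,0,3,0,-1]]]'
python3 -m crank '[[[0,0,1,0,-1],[0,0,2,0,-1],[0,0,3,0,-1],[0,0,3,0,-1]]]'
```

```text
time: 15.1
ee_pos: [0.558, -0.0136, 0.0395]
eef_rot: [0.164, 0.986, 0.0, 0.0]
ft_force: [-0.2, -2.3, 4.3]
width: 0.0271
grip_force: 45.0
time: 15.5
ee_pos: [0.558, -0.0136, 0.0365]
eef_rot: [0.164, 0.986, 0.0, 0.0]
ft_force: [-0.4, -2.4, 4.9]
width: 0.0268
grip_force: 45.0
```

The plug is moving at about 7 N. The knob should seat at TCP z of about 0.033.

```bash
python3 -m crank '[[[0,0,1,0,-1],[0,0,2,0,-1],[0,0,2.5,0,-1],[0,0,2.5,0,-1]]]'
python3 -m crank '[[[0,0,0.5,0,-1],[0,0,1,0,-1],[0,0,1,0,-1]]]'
```

```text
time: 15.9
ee_pos: [0.558, -0.0137, 0.0341]
eef_rot: [0.164, 0.986, 0.0, 0.0]
ft_force: [0.2, -2.0, 5.4]
width: 0.0267
grip_force: 45.0
time: 16.2
ee_pos: [0.5581, -0.0136, 0.0339]
eef_rot: [0.164, 0.986, 0.0, 0.0]
ft_force: [-4.8, -2.4, 14.8]
width: 0.0267
grip_force: 45.0
```

It stalled at z = 0.0339 with the force rising to 15 N, so the knob is seated. I ease off, open and retreat.

```bash
python3 -m crank '[[[0,0,-0.7,0,-1],[0,0,-0.7,0,-1],[0,0,-0.7,0,0],[0,0,-0.7,0,1],[0,0,-0.7,0,1],[0,0,-0.7,0,1],[0,0,-0.7,0,1],[0,0,-0.7,0,1],[0,0,-0.7,0,1],[0,0,-0.7,0,1],[0,0,-0.7,0,1]]]'
python3 -m crank '[[[0,0,-10,0,1],[0,0,-30,0,1],[0,0,-60,0,1],[0,0,-100,0,1],[0,0,-140,0,1],[0,0,-140,0,1],[0,0,-140,0,1]]]'
python3 - <<'E'
from bench import r
from h import *
for _ in range(4): c=r.camera('wrist')
s=r.camera('scene')
x0,y0=290,150
p=proj(c,[.558,-.0136,.092]).round(1);print('pred disc at home',p,'8mm high',proj(c,[.558,-.0136,.100]),'scene',proj(s,[.558,-.0136,.092]),proj(s,[.558,-.0136,.1]))
u,v=int(p[0]),int(p[1]);im=c['image'][v-45:v+45,u-45:u+45].mean(2);print(im[::6,::6].astype(int))
for b in blobs((im>48)&(im<115),80,(u-45,v-45)): print(b)
# knob vs. foot: dark knob silhouette
b=max(blobs(im<45,100,(u-45,v-45)),key=lambda k:k[0]);print('dark',b)
u,v=318,222
g=s['image'][v-25:v+30,u-22:u+30].mean(2)
for b in blobs(g<48,30,(u-22,v-25)): print('scene dark',b)
print('scene predicted knob bottom',proj(s,[.558,-.0136,.052]))
print((g[::2,::2]).astype(int))
E
```

```text
time: 17.3
ee_pos: [0.5577, -0.0135, 0.0332]
eef_rot: [0.164, 0.986, 0.0, 0.0]
ft_force: [-1.0, -0.1, 0.2]
width: 0.0851
grip_force: 0.0
time: 18.0
ee_pos: [0.5582, -0.0135, 0.1744]
eef_rot: [0.164, 0.986, 0.001, 0.001]
ft_force: [-0.7, 0.4, 0.4]
width: 0.0869
grip_force: 0.0
pred disc at home [322.7 236.8] 8mm high [322.72549183 239.78312256] scene [321.87290479 223.87960953] [321.80304008 221.01654355]
[[130 126  68  51  66  77 108  92  92  92  90  90 159 176 177]
 [ 59  71  68  69  80  83  91  93 109 177 180 173 173 174 172]
 [ 69  81  87  87  83 108 178 178 171 176 175 173 176 178 178]
 [ 86  94 114 116 112 114 115 173 174 178 180 177 173  39  65]
 [115 114 115 114 116 116  20  21  16  21 175 175 162  92  80]
 [113 117 117 117 116  73  31  24  38  46 142 178 177 137 152]
 [ 87  28  25  62 114  44  16  62  58  38  62 177 173 171 147]
 [ 75  57  23  61 118  18  69  70  71  93  30 115 115 114 113]
 [ 88  83  88  83 118  22  66  70  70  67  23 158 169 174 125]
 [116 112 106 116 116 111  22  71  69  22 158 185 167 126 127]
 [117 118 116 114 117 114 122  40  43 124 182 185 188 120 127]
[... 3165 characters left out ...]
28  37 122
  125 125 125 122 119  83  82  80]
 [ 83  84  79  75  75  77  75  81  79  81  39  24  24  30  28  28  66 104
   92  80 105  94  82  83  79  79]
 [ 81  78  68  72  77  77  74  72  84  84  80  50  31  30  37  56  80  85
   82  81  82  87  86  79  76  77]
 [ 81  77  68  74  78  77  73  70  83  83  83  84  81  82  82  93 115 113
  114 107 111  81  74  75  76  75]
 [ 83  82  76  74  78  75  76  82  83  82  84  84  81  82  81  81  80  79
   76  74  76  75  73  73  75  72]
 [ 80  85  84  81  83  83  83  86  81  83  82  83  81  81  79  76  76  75
   75  76  76  75  74  75  74  77]
 [ 82  81  82  81  80  82  83  83  83  81  75  76  78  76  75  77  78  75
   75  77  74  73  76  75  75  77]]
```

The knob-top disc is at (322.0,236.3). Seated is predicted at 236.8 and 8 mm high at 239.8, and no shank shows above the strip in the scene view. The pin is home and the gripper is clear.

```bash
python3 -c "
from bench import r
print(r.close_job())"
```

```text
the job is handed in; nothing more can be done
None
```

I put the 16 mm pin from the mat into the strip's 16 mm hole, pressed it home until the knob seated (about 15 N) and released it, then handed the job in at about 18 s; no verdict came back, and a first grasp that closed on top of the knob tilted the pin briefly before it stood upright again.

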